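# Find the pushbutton that still snaps and fit it

### The job

Three identical pushbutton switches stand in the test block; in two of them the snap is broken and the button stays soft all the way down. Press the buttons slowly and gently, never harder than 25 N, until you feel one break over and snap down; then take that switch out of the block and seat it upright and fully home in the square socket of the terminal box. Leave the two soft switches standing in the block and do not disturb the other things on the bench.

Things in the scene. Friction and masses are not known exactly. Their poses are not given: they have to be found in the camera images.
- switch_a_centre (a point): centre of the housing of one of three like switches; the letter tells neither its nest nor whether it snaps. Housing black, 36 x 36 mm, 40 mm tall, z up, x and y square to its sides; this point is half-way up it. On top a flat round grey button, 24 mm across, 14 mm proud: its top is 34 mm above this point. 0.1 kg. 28 mm of housing shows above the block: grasp that by two opposite sides
- switch_b_centre (a point): the same for the second of the three switches
- switch_c_centre (a point): the same for the third of the three switches
- key_a (a joint): button travel: 0 up, 0.008 m at its stop; springs up when let go. A soft button starts at 3 to 4 N and grows evenly to 5.5 to 7 N at the stop, then is hard. The healthy one starts at 4 N, rises to about 8 N at 2.2 mm, then breaks over: the force falls to about 3.4 N at 6.2 mm and grows to about 6 N at the stop; it has snapped when over 4.2 mm down. Over 25 N breaks a button
- key_b (a joint): the same for switch b
- key_c (a joint): the same for switch c
- test_block_top (a point): middle of the top face of the test block, an aluminium slab fixed to the bench, 70 x 186 x 18 mm, long side along this point's y. Three square nests in a row along y, 58 mm apart, the middle one here, each 39 mm square and 12 mm deep, hold the three switches
- socket_mouth (a point): centre of the mouth of the socket in the top of the terminal box, a grey box fixed to the bench, 82 x 92 x 30 mm, z up, x towards its black cable gland. The socket is 39 mm square, sides along x and y, 3 mm bevel round the mouth, flat floor 12 mm below the mouth; a switch fully home has its housing centre 8 mm above this point. Any of the four ways round will do
- bearing: bystander: ball bearing lying flat, 48 mm across, 9 mm tall; origin under its centre
- motor_can: bystander: zinc plated motor housing, 66 mm across, 86 mm tall, standing; origin under its centre

How it is judged:
On the way, in this order (a step that is already met when the one before it is completed fails the run):
1. the healthy button is pressed past its breakover while its switch stands in the block (value of joint key_b above 0.0042 m and distance of switch_b_centre from where it was at the start of the episode below 0.006 m), for 0.05 s.
2. the healthy switch is lifted clear of the block (z of switch_b_centre in the frame of test_block_top above 0.03 m), for 0.1 s.
At the end, for the whole second after the job is handed in: the switch that snaps stands at rest in the socket of the terminal box, within 4 mm of its centre, within 2.5 mm of fully home and upright within 0.08 rad; the two soft switches still stand in their nests in the test block (within 8 mm of where they were) (horizontal distance between switch_b_centre and socket_mouth below 0.004 m and z of switch_b_centre in the frame of socket_mouth below 0.0105 m and angle between switch_b_centre's own z axis and vertical below 0.08 rad and linear speed of switch_b below 0.02 m/s and distance of each of switch_a_centre, switch_c_centre from where it was at the start of the episode below 0.008 m); the robot touches nothing.
It fails at once if a button is pressed with more than 25 N (contact force between anything else and key_a above 25 N or contact force between anything else and key_b above 25 N or contact force between anything else and key_c above 25 N).
It fails at once if a soft switch is taken out of the block (distance of any of switch_a_centre, switch_c_centre from where it was at the start of the episode above 0.015 m).
It fails at once if a bystander (bearing, motor housing) is pushed more than 30 mm away (distance of any of bearing, motor_can from where it was at the start of the episode above 0.03 m).
It also fails if it takes over 70 s, if anything falls off the work surface, if the arm or the gripper's body presses on something with over 40 N, if the wrist force passes 120 N, or if a joint passes its speed limit or range.

### The arm

A 6-joint arm with a two-finger parallel gripper is mounted at the origin on a cart in front of the work surface, level with it; the furniture and walls round the work are solid. World frame = base frame: x ahead of the robot, y to its left, z up, the work surface at z = 0. Lengths are in m, angles in rad, forces in N, time in s.
With the tool pointing down it reaches from about 0.35 to 0.775 m from the base axis. Payload 5.5 kg.
Tool frame: the origin (TCP) lies midway between the tips of the shut fingers; the grasp point (between the pads) lies grasp_offset behind it (grasp_offset is the distance from the TCP to the grasp point, in m); z points along the fingers, y is the line along which they close (so a half turn about z gives the same grasp; the last joint's range is limited). The gripper opens to 85 mm and grips with 20 to 120 N. Pads are 22 mm wide; open, the fingers measure 114 mm over their backs; the gripper's body (76 mm by 85 mm) begins 54 mm behind the grasp point. The pads swing forward as they close: fully open they stand 13 mm farther back than shut.
Start: joints at [1.069, 0.313, 0.046, 1.304, 0, 1.431], TCP at [0.204, 0.538, 0.231] pointing down, gripper open.
Joint ranges: [-2.76, 2.76], [-0.86, 1.69], [-1.03, 1.26], [-2.2, 2.34], [-1.47, 1.5], [-3.14, 3.14]. Speed limits (rad/s): [2.57, 2.57, 3.14, 3.14, 3.14, 3.14].

### API

Orientations are given as a unit quaternion [w, x, y, z].
In Python, from workcell import * gives the robot as it stands.
- The arm moves only by the tool step_arm, never from a script. Its argument "deltas" is a list of rows, each a list of 7 numbers: the shift along the world's x, y, z in mm, then the turn, a rotation vector about the world's x, y, z in degrees, then the gripper's target within -1 to 1 (fully open at 1, half-way at 0, shut at -1). A call has 1 to 5 rows; each row shifts and turns the commanded pose from where the row before left it; what a row does not reach is not made up. A row lasts 1/10 s, in which the tool goes at most 50 mm and 8.59 degrees, less where a joint would pass 70% of its speed; a pose out of reach is approached as far as the arm can. A call is refused whole if a number of a shift passes 50 or a number of a turn 8.59, either way. A call with a gripper value outside its range is refused whole. The fingers move at their own pace and stop on an object; "newtons" is the grip in N (left out, the last holds). Time passes only in rows, so rows that do not move let the fingers close. It gives the time, the measured TCP pose, the force, the opening and the grip force at its end, in the units of the state.
- get_state(): the state, without advancing time (a new reading comes with each control period).
- read_camera(name): name is "scene" or "top"; returns a dict with "image" (420x560x3 uint8, red, green, blue), "z_map" (420x560 float32, m along the optical axis (not along the pixel's ray), 0 where there is no reading), "K" (3x3 intrinsics, pixels), "world_from_camera" (4x4, takes a point from camera to world coordinates). Camera axes: x right, y down, z forward; pixel columns grow to the right and rows downward; lengths in m; the calibration is good to about 2 mm. A picture is of the moment at which its call begins.
- hand_in(): hands the job in; it is judged then, once.
The state is a dict: "clock": time; "joint_pos": joint angles; "qvel": joint speeds; "tau": joint torques, N m; "tcp_pos": TCP position; "orientation": TCP orientation; "wrist_force": force on the tool from outside, world axes, zero at the start; "ft_torque": the same for the moment, N m; "finger_gap": finger opening in m; "grip_force": force on a finger pad.
Only numpy, scipy, OpenCV 4.12 (cv2) and the standard library are available. Lean on these libraries where they do the work, as an engineer would, in place of code of your own. Each camera call takes 0.05 s, during which the arm holds its last target. There are 200 camera calls.

## Working session

There is one attempt and no reset: what is moved stays moved. The work goes in short steps, Python scripts to look and compute and a tool call to move; the robot and the scene stay as the last step left them, time stands still between calls to the robot, and variables do not carry over. Pictures are saved under pics/ and viewed, at most 10 in all, crops included, and the job is handed in when it is done.

Besides the shell and the picture viewer there is one more tool, called after "Call:" as name([rows], argument=value, ...), one row to a line, values as JSON. step_arm: Moves the arm, as the interface text tells. Its arguments: {"type":"object","properties":{"deltas":{"type":"array","items":{"type":"array","items":{"type":"number"}}},"newtons":{"type":"number"}},"required":["deltas"]}

```bash
mkdir -p pics
python3 - <<'E'
from workcell import *
import cv2,numpy as np
for n in("scene","top"):
    d=read_camera(n); cv2.imwrite(f"pics/{n}1.png",d["image"][:,:,::-1]); np.savez(f"{n}1.npz",**d)
print(get_state())
E
```

```text
{'clock': 0.1, 'joint_pos': array([1.06938721e+00, 3.13903270e-01, 4.50861712e-02, 1.30356082e+00,
       2.33145529e-05, 1.43121571e+00]), 'qvel': array([ 0.00092219, -0.0013782 ,  0.00260991, -0.00055091,  0.00011203,
       -0.00094696]), 'tau': array([ 2.32222723e-03, -4.81723630e+01,  2.99245441e+01,  1.27390723e-02,
       -8.28795464e-05,  5.36001025e-06]), 'tcp_pos': array([0.2033197 , 0.53738274, 0.23050792]), 'orientation': array([-2.60193596e-04,  1.79928934e-01,  9.83679294e-01, -7.46857408e-04]), 'wrist_force': array([ 0.00859441,  0.45994178, -0.57045369]), 'ft_torque': array([-0.03007009, -0.01172836,  0.04894342]), 'grip_force': 0.0, 'finger_gap': 0.0855792998539049}
```

View pics/top1.png

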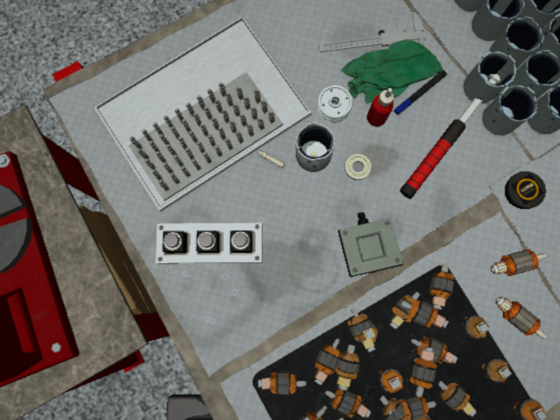

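View pics/scene1.png

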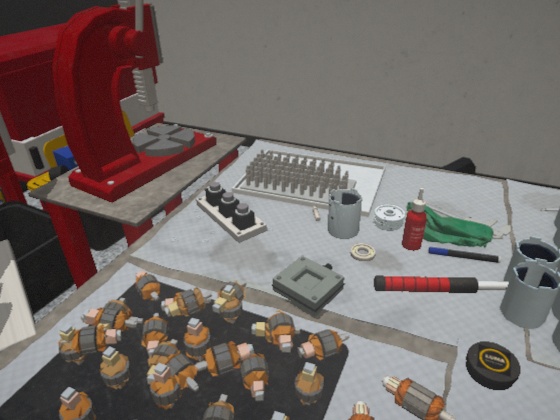

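The top view shows the block at about (209,243), with buttons near (173,240), (207,240) and (240,239). The box socket is at about (371,247), with the gland up at (362,218). I'll enlarge these and get 3D positions.

```bash
cat > h.py <<'E'
import numpy as np,cv2
def world(d,uv,z=None):
    """pixel -> world by plane height z, or by depth"""
    K,T=d["K"],d["world_from_camera"]; u,v=uv
    r=np.linalg.inv(K)@[u,v,1]
    if z is None: s=float(d["z_map"][int(round(v)),int(round(u))])
    else: s=(z-T[2,3])/(T[:3,:3]@r)[2]
    return T[:3,:3]@(r*s)+T[:3,3]
E
python3 - <<'E'
from h import *
d=dict(np.load("top1.npz")); im=d["image"][:,:,::-1]
a=cv2.resize(im[210:275,145:275],None,fx=6,fy=6,interpolation=cv2.INTER_CUBIC)
b=cv2.resize(im[205:285,330:410],None,fx=5,fy=5,interpolation=cv2.INTER_CUBIC)
cv2.imwrite("pics/cropA.png",a);cv2.imwrite("pics/cropB.png",b)
print(d["world_from_camera"].round(3),d["K"])
for uv in[(173,240),(207,240),(240,239),(190,256),(160,230),(345,247),(371,247),(371,265),(358,168),(315,140),(300,260)]: print(uv,world(d,uv).round(4))
# world height map blobs
T,K=d["world_from_camera"],d["K"]
v,u=np.mgrid[:420,:560]; z=d["z_map"]
P=np.stack([(u-K[0,2])/K[0,0]*z,(v-K[1,2])/K[1,1]*z,z],-1)@T[:3,:3].T+T[:3,3]
def blob(u0,u1,v0,v1,lo,hi):
    q=P[v0:v1,u0:u1].reshape(-1,3); q=q[(q[:,2]>lo)&(q[:,2]<hi)]
    r=cv2.minAreaRect((q[:,:2]*1000).astype(np.float32)); print(len(q),q.mean(0).round(4),r)
blob(150,270,215,270,.010,.026)
for c in(173,207,240): blob(c-16,c+16,222,260,.052,.068); 
for c in(173,207,240): blob(c-16,c+16,222,260,.038,.052)
blob(335,408,220,280,.024,.036)
blob(340,375,150,185,.005,.013); blob(290,335,115,175,.06,.1)
E
```

```text
[[ 0.003 -0.983  0.186  0.458]
 [-1.    -0.001  0.008 -0.19 ]
 [-0.008 -0.186 -0.983  0.943]
 [ 0.     0.     0.     1.   ]] [[527.52618597   0.         281.08473025]
 [  0.         527.52618597 202.77684486]
 [  0.           0.           1.        ]]
(173, 240) [ 0.5606 -0.0016  0.0611]
(207, 240) [ 0.5608 -0.0587  0.0604]
(240, 239) [ 0.5626 -0.1141  0.0597]
(190, 256) [ 0.5376 -0.0232  0.0172]
(160, 230) [0.5837 0.0321 0.0153]
(345, 247) [ 0.5526 -0.2937  0.0298]
(371, 247) [ 0.5537 -0.3403  0.0202]
(371, 265) [ 0.5216 -0.3377  0.0302]
(358, 168) [ 7.012e-01 -3.239e-01  4.000e-04]
(315, 140) [ 0.7519 -0.2448  0.0096]
(300, 260) [ 0.5322 -0.2165  0.0019]
2688 [ 0.5605 -0.0578  0.0177] ((562.1536865234375, -55.24090576171875), (70.57888793945312, 185.00013732910156), 0.6960957050323486)
161 [0.561  0.0013 0.0592] ((561.5153198242188, 1.9360370635986328), (22.9663143157959, 22.541784286499023), 8.773345947265625)
156 [ 0.5615 -0.0564  0.0594] ((561.9241333007812, -56.18415069580078), (22.19504165649414, 22.426982879638672), 0.9038189649581909)
159 [ 0.5622 -0.1143  0.0592] ((562.7420
[... 195 characters left out ...]
34.92717361450195), 89.86831665039062)
298 [ 0.5608 -0.0577  0.046 ] ((562.1068725585938, -56.33589172363281), (36.35725021362305, 35.12472915649414), 0.4773302376270294)
283 [ 0.5616 -0.1153  0.0462] ((562.4907836914062, -113.69409942626953), (35.921051025390625, 36.15675354003906), 0.14905302226543427)
2021 [ 0.5542 -0.3385  0.0296] ((557.8502807617188, -338.07843017578125), (88.59565734863281, 92.91788482666016), 13.425578117370605)
418 [ 0.7028 -0.3229  0.0081] ((703.1572265625, -322.9661865234375), (47.31973648071289, 48.309688568115234), 55.21969223022461)
645 [ 0.7287 -0.2413  0.0746] ((726.6590576171875, -240.75698852539062), (65.84354400634766, 65.34342956542969), 41.78310775756836)
```

View pics/cropA.png

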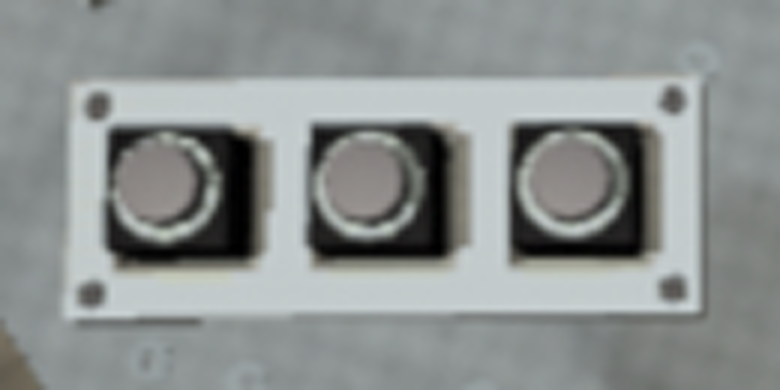

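View pics/cropB.png

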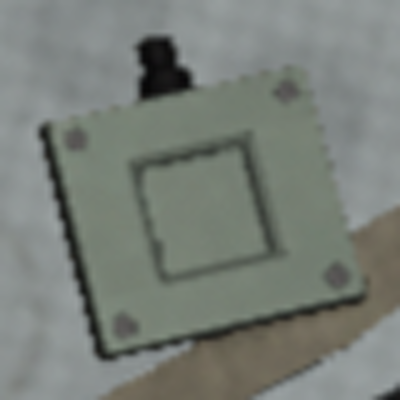

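The buttons are at about (0.562, 0.002/-0.056/-0.114) with tops at z 0.06. That matches the 58 mm pitch and 60 mm height. Next I need the exact box pose and the obstacles near the path, since the drill press is close.

```bash
python3 - <<'E'
from h import *
import workcell
print("go",getattr(workcell,"grasp_offset",None))
d=dict(np.load("top1.npz"))
f=lambda x,y:(330+(x+.5)/5-.5,205+(y+.5)/5-.5)
S=np.array([world(d,f(*p),.030) for p in[(75,139),(287,91),(336,276),(124,326)]])
M=np.array([world(d,f(*p),.030) for p in[(133,160),(250,135),(284,254),(163,283)]])
for A in(S,M):
    print(A.mean(0).round(4),[np.linalg.norm(A[i]-A[i-1]).round(4) for i in range(4)],
     [np.degrees(np.arctan2(*(A[i]-A[j])[[1,0]])).round(1) for i,j in((0,3),(1,2))],[np.degrees(np.arctan2(*(A[i]-A[j])[[1,0]])).round(1)-90 for i,j in((0,1),(3,2))])
print("gland",world(d,(362,217)).round(3))
for n in("top","scene"):
    d=dict(np.load(n+"1.npz"));T,K,z=d["world_from_camera"],d["K"],d["z_map"]
    v,u=np.mgrid[:420,:560]
    P=(np.stack([(u-K[0,2])/K[0,0]*z,(v-K[1,2])/K[1,1]*z,z],-1)@T[:3,:3].T+T[:3,3])[z>0]
    print(n,T[:3,3].round(2)); x=np.arange(-.2,1.01,.1);y=np.arange(-.4,1.01,.1)
    print("y:",y.round(1))
    for i in x:print(round(i,1),[ (lambda q: round(float(q.max()),2) if len(q) else None)(P[(abs(P[:,0]-i)<.05)&(abs(P[:,1]-j)<.05)&(P[:,2]<.9),2]) for j in y])
E
python3 - <<'E'
from h import *
Q=[]
for n in("top","scene"):
    d=dict(np.load(n+"1.npz"));T,K,z=d["world_from_camera"],d["K"],d["z_map"]
    v,u=np.mgrid[:420,:560]
    P=(np.stack([(u-K[0,2])/K[0,0]*z,(v-K[1,2])/K[1,1]*z,z],-1)@T[:3,:3].T+T[:3,3])[z>0]
    if n=="scene":
        for uv in[(95,8),(150,10),(65,60),(80,180),(145,40),(165,135),(130,45)]:print(uv,world(d,uv).round(3))
        q=P[(np.hypot(P[:,0],P[:,1])<.9)&(P[:,2]>.1)]; print("max z",q.max(0).round(3)); 
    Q.append(P)
P=np.vstack(Q);P=P[(P[:,1]>.08)&(P[:,1]<.8)&(P[:,0]>-.3)&(P[:,0]<.9)]
r=np.hypot(P[:,0],P[:,1]);a=np.degrees(np.arctan2(P[:,1],P[:,0]))
zs=[.02,.05,.1,.15,.2,.25,.3,.35,.4,.5]
print("layers",zs)
for A in range(0,90,5):
    print(A,[(lambda m:(round(float(r[m].min()),2),round(float(r[m].max()),2)) if m.sum()>2 else None)((a>=A)&(a<A+5)&(P[:,2]>lo)&(P[:,2]<=hi)) for lo,hi in zip(zs,zs[1:])])
E
```

```text
(95, 8) [0.473 0.326 0.393]
(150, 10) [0.589 0.304 0.381]
(65, 60) [0.368 0.24  0.313]
(80, 180) [0.331 0.266 0.032]
(145, 40) [0.542 0.238 0.33 ]
(165, 135) [0.586 0.341 0.058]
(130, 45) [0.505 0.233 0.325]
max z [0.808 0.345 0.412]
layers [0.02, 0.05, 0.1, 0.15, 0.2, 0.25, 0.3, 0.35, 0.4, 0.5]
0 [None, None, None, None, None, None, None, None, None]
5 [None, (0.74, 0.74), None, None, None, None, None, None, None]
10 [None, None, None, None, None, None, None, None, None]
15 [None, None, None, None, None, None, None, None, None]
20 [(0.4, 0.79), (0.6, 0.72), None, None, None, (0.57, 0.59), (0.55, 0.61), (0.57, 0.6), (0.58, 0.6)]
25 [(0.4, 0.79), (0.42, 0.75), (0.41, 0.64), (0.41, 0.65), (0.41, 0.66), (0.42, 0.68), (0.43, 0.68), (0.46, 0.68), (0.62, 0.64)]
30 [(0.41, 0.8), (0.41, 0.76), (0.41, 0.63), (0.41, 0.63), (0.41, 0.63), (0.42, 0.63), (0.43, 0.55), (0.46, 0.63), (0.62, 0.63)]
35 [(0.41, 0.7), (0.42, 0.72), (0.41, 0.44), (0.41, 0.43), (0.42, 0.44), (0.42, 0.45), (0.44, 0.48), (0.46, 0.55), None]
40 [(0.42, 0.47), None, None, None, None, None, None, None, None]
45 [None, None, None, None, None, None, None, None, None]
50 [None, None, None, None, None, None, None, None, None]
55 [None, None, None, None, None, None, None, None, None]
60 [None, None, None, None, None, None, None, None, None]
65 [None, None, None, None, None, None, None, None, None]
70 [None, None, None, None, None, None, None, None, None]
75 [None, None, None, None, None, None, None, None, None]
80 [None, None, None, None, None, None, None, None, None]
85 [None, None, None, None, None, None, None, None, None]
```

A press stands at azimuth 20–45°, from radius 0.41 outwards and taller than 0.41 m, right between the start pose and the block. I'll retract to a radius of about 0.345, lift, and swing round inside it with the fingers shut.

Call:
step_arm([
  [-16.5,-43.5,14,0,0,0,-1],
  [-16.5,-43.5,14,0,0,0,-1],
  [-16.5,-43.5,14,0,0,0,-1],
  [-16.5,-43.5,14,0,0,0,-1],
  [-16,-42,14,0,0,0,-1],
], newtons=40)

```text
clock: 0.6
tcp_pos: [0.1205, 0.3198, 0.3013]
orientation: [-0.0, 0.18, 0.984, -0.0]
wrist_force: [-0.4, 0.8, 0.2]
finger_gap: 0.0123
grip_force: 0.0
```

Call:
step_arm([
  [40,-27.5,0,0,0,-8,-1],
  [39,-25,0,0,0,-8,-1],
  [35.5,-30.5,0,0,0,-8,-1],
])

```text
clock: 0.9
tcp_pos: [0.2368, 0.238, 0.3016]
orientation: [0.001, 0.382, 0.924, 0.001]
wrist_force: [1.2, 1.1, 0.1]
finger_gap: 0.0001
grip_force: 0.0
```

Run:
```python
from workcell import *
s=get_state();print(s["joint_pos"].round(3),s["tcp_pos"])
```

```text
[ 0.547 -0.171 -0.31   1.429  0.     1.331] [0.23682587 0.23801665 0.30159974]
```

Call:
step_arm([
  [30.5,-35,0,0,0,-8,-1],
  [25.5,-39,0,0,0,-8,-1],
])

```text
clock: 1.1
tcp_pos: [0.2932, 0.1634, 0.3012]
orientation: [0.0, 0.508, 0.861, 0.0]
wrist_force: [0.0, 0.6, 0.6]
finger_gap: -0.0003
grip_force: 0.0
```

Call:
step_arm([
  [19.5,-42,0,0,0,-8,-1],
  [14,-44.5,0,0,0,-8,-1],
  [7.5,-46,0,0,0,-8,-1],
])

```text
clock: 1.4
tcp_pos: [0.3335, 0.0304, 0.301]
orientation: [0.0, 0.676, 0.737, 0.0]
wrist_force: [0.4, 0.3, 0.1]
finger_gap: 0.0001
grip_force: 0.0
```

Call:
step_arm([
  [38,-5,-20,0,0,-1,-1],
  [38,-5,-20,0,0,-1,-1],
  [38,-5,-20,0,0,-1,-1],
  [38,-5,-30,0,0,-1,-1],
  [38,-5,-30,0,0,-0.7,-1],
])

```text
clock: 1.9
tcp_pos: [0.5245, 0.0068, 0.1801]
orientation: [0.0, 0.704, 0.71, 0.0]
wrist_force: [1.2, -0.0, 0.7]
finger_gap: 0.0001
grip_force: 0.0
```

Call:
step_arm([
  [38.5,-4,-30,0,0,0,-1],
  [0,0,-40,0,0,0,-1],
  [0,0,-36,0,0,0,-1],
  [0,0,-9,0,0,0,-1],
  [0,0,0,0,0,0,-1],
])

```text
clock: 2.4
tcp_pos: [0.5598, 0.0036, 0.0648]
orientation: [-0.002, 0.704, 0.711, -0.001]
wrist_force: [0.5, 0.3, -0.0]
finger_gap: -0.0005
grip_force: 0.0
```

Call:
step_arm([
  [0,0,-2,0,0,0,-1],
  [0,0,-2,0,0,0,-1],
  [0,0,-1,0,0,0,-1],
  [0,0,0,0,0,0,-1],
])

```text
clock: 2.8
tcp_pos: [0.5622, 0.0033, 0.0624]
orientation: [0.001, 0.704, 0.711, 0.001]
wrist_force: [0.2, -0.0, 0.4]
finger_gap: 0.0002
grip_force: 0.0
```

Run:
```python
from workcell import *
s=get_state();print(s["joint_pos"].round(4),s["tcp_pos"],s["wrist_force"],s["qvel"].round(3))
```

```text
[-0.137   0.3938 -0.2709  0.904   0.      1.4238] [0.56217926 0.0032585  0.06244835] [ 0.21473142 -0.00560233  0.42792719] [ 0.001  0.002 -0.003 -0.001  0.     0.002]
```

Call:
step_arm([
  [0,0,-1,0,0,0,-1],
  [0,0,0,0,0,0,-1],
])

```text
clock: 3.0
tcp_pos: [0.5616, 0.0033, 0.0605]
orientation: [0.0, 0.704, 0.711, 0.0]
wrist_force: [-0.9, -0.8, 0.4]
finger_gap: 0.0
grip_force: 0.0
```

Call:
step_arm([
  [0,0,-1,0,0,0,-1],
  [0,0,0,0,0,0,-1],
])

```text
clock: 3.2
tcp_pos: [0.5617, 0.0033, 0.0598]
orientation: [0.0, 0.704, 0.711, 0.0]
wrist_force: [-1.0, 0.8, 4.7]
finger_gap: -0.0
grip_force: 2.4
```

Call:
step_arm([
  [0,0,-1,0,0,0,-1],
  [0,0,0,0,0,0,-1],
])

```text
clock: 3.4
tcp_pos: [0.5618, 0.0033, 0.0589]
orientation: [0.0, 0.704, 0.711, 0.0]
wrist_force: [-2.3, 1.0, 6.5]
finger_gap: 0.0002
grip_force: 3.3
```

Call:
step_arm([
  [0,0,-1,0,0,0,-1],
  [0,0,0,0,0,0,-1],
])

```text
clock: 3.6
tcp_pos: [0.5618, 0.0033, 0.0581]
orientation: [0.0, 0.704, 0.711, 0.0]
wrist_force: [-2.2, 0.6, 6.7]
finger_gap: -0.0
grip_force: 3.7
```

Call:
step_arm([
  [0,0,-1,0,0,0,-1],
  [0,0,0,0,0,0,-1],
])

```text
clock: 3.8
tcp_pos: [0.5618, 0.0033, 0.0571]
orientation: [0.0, 0.704, 0.711, 0.0]
wrist_force: [-1.4, 0.4, 7.5]
finger_gap: 0.0004
grip_force: 3.6
```

Call:
step_arm([
  [0,0,-1,0,0,0,-1],
  [0,0,0,0,0,0,-1],
])

```text
clock: 4.0
tcp_pos: [0.5617, 0.0033, 0.0559]
orientation: [0.0, 0.704, 0.711, 0.0]
wrist_force: [-0.9, 0.3, 5.0]
finger_gap: 0.0002
grip_force: 2.8
```

Call:
step_arm([
  [0,0,-1,0,0,0,-1],
  [0,0,0,0,0,0,-1],
])

```text
clock: 4.2
tcp_pos: [0.5617, 0.0033, 0.0546]
orientation: [0.0, 0.704, 0.711, 0.0]
wrist_force: [-1.0, -0.1, 4.1]
finger_gap: -0.0001
grip_force: 1.9
```

The first button peaked at about 7.5 N and then fell to 4.1 N, so this is the healthy one. I'll go a touch deeper and hold, then retreat.

Call:
step_arm([
  [0,0,-0.7,0,0,0,-1],
  [0,0,0,0,0,0,-1],
  [0,0,0,0,0,0,-1],
])

```text
clock: 4.5
tcp_pos: [0.5617, 0.0033, 0.0536]
orientation: [0.0, 0.704, 0.711, 0.0]
wrist_force: [0.2, -0.0, 3.0]
finger_gap: -0.0006
grip_force: 1.8
```

Call:
step_arm([
  [0,0,10,0,0,0,-1],
  [0,0,30,0,0,0,-1],
  [0,0,40,0,0,0,1],
  [0,0,0,0,0,0,1],
  [0,0,0,0,0,0,1],
])

```text
clock: 5.0
tcp_pos: [0.5623, 0.0032, 0.1349]
orientation: [0.001, 0.704, 0.711, 0.001]
wrist_force: [-0.6, 0.4, -0.3]
finger_gap: 0.0432
grip_force: 0.0
```

Call:
step_arm([
  [0,-1.2,0,0,0,0,1],
  [0,0,0,0,0,0,1],
  [0,0,-25,0,0,0,1],
  [0,0,-30,0,0,0,1],
  [0,0,0,0,0,0,1],
])

```text
clock: 5.5
tcp_pos: [0.5575, 0.0026, 0.0739]
orientation: [-0.004, 0.704, 0.711, -0.003]
wrist_force: [-1.1, 0.8, -0.9]
finger_gap: 0.0857
grip_force: 0.0
```

Call:
step_arm([
  [0,0,-25,0,0,0,1],
  [0,0,-20,0,0,0,1],
  [0,0,-10,0,0,0,1],
  [0,0,-3,0,0,0,1],
  [0,0,0,0,0,0,1],
])

```text
clock: 6.0
tcp_pos: [0.5616, 0.0021, 0.0209]
orientation: [-0.0, 0.704, 0.711, -0.0]
wrist_force: [0.2, -0.9, 0.6]
finger_gap: 0.0857
grip_force: 0.0
```

Call:
step_arm([
  [0,0,0.5,0,0,0,-1],
  [0,0,0,0,0,0,-1],
  [0,0,0,0,0,0,-1],
  [0,0,0,0,0,0,-1],
  [0,0,0,0,0,0,-1],
], newtons=40)

```text
clock: 6.5
tcp_pos: [0.5623, 0.002, 0.022]
orientation: [0.001, 0.704, 0.711, 0.001]
wrist_force: [0.1, -0.0, 5.6]
finger_gap: 0.0352
grip_force: 41.5
```

Call:
step_arm([
  [0,0,0,0,0,0,-1],
  [0,0,0,0,0,0,-1],
])

```text
clock: 6.7
tcp_pos: [0.5622, 0.002, 0.0219]
orientation: [0.001, 0.704, 0.711, 0.0]
wrist_force: [-0.3, -0.4, 6.0]
finger_gap: 0.0353
grip_force: 41.6
```

Call:
step_arm([
  [0,0,2,0,0,0,-1],
  [0,0,4,0,0,0,-1],
  [0,0,8,0,0,0,-1],
  [0,0,15,0,0,0,-1],
  [0,0,15,0,0,0,-1],
])

```text
clock: 7.2
tcp_pos: [0.5611, 0.0022, 0.0656]
orientation: [-0.0, 0.704, 0.711, -0.0]
wrist_force: [-0.4, -0.3, -1.0]
finger_gap: 0.0352
grip_force: 40.8
```

Call:
step_arm([
  [0,0,30,0,0,0,-1],
  [0,0,20,0,0,0,-1],
  [0,0,0,0,0,0,-1],
  [0,0,0,0,0,0,-1],
])

```text
clock: 7.6
tcp_pos: [0.5617, 0.0021, 0.1153]
orientation: [0.0, 0.704, 0.711, 0.0]
wrist_force: [-0.8, -0.1, -2.0]
finger_gap: 0.0356
grip_force: 40.9
```

Run:
```python
from workcell import *
import cv2,numpy as np
d=read_camera("scene"); np.savez("scene2.npz",**d)
cv2.imwrite("pics/sc2.png",cv2.resize(d["image"][100:300,160:390,::-1],None,fx=3,fy=3,interpolation=cv2.INTER_CUBIC))
s=get_state();print(s["tcp_pos"],s["finger_gap"],s["grip_force"])
```

```text
[0.56093343 0.00219703 0.11437322] 0.03513750654394895 40.8671897649765
```

View pics/sc2.png

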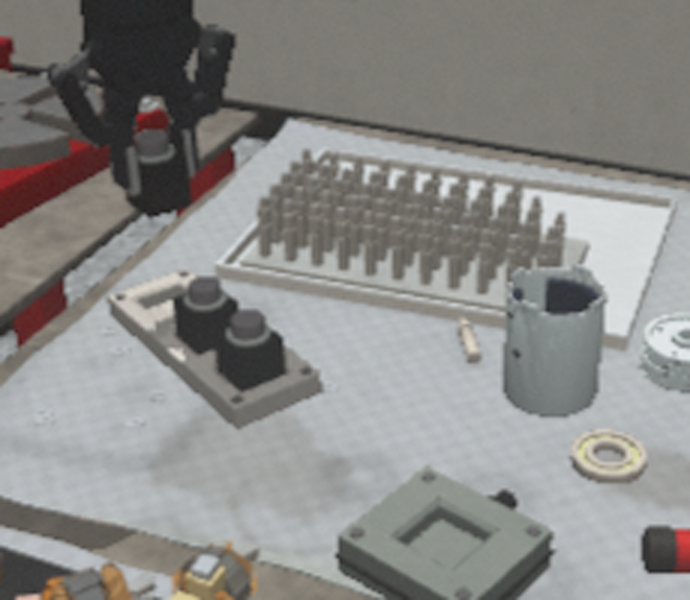

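The switch is held upright (crop pixel 155,170), the two soft ones are still in the block, and the socket is clear. Moving to the socket at (0.554, -0.3385), yaw +12.5°.

Call:
step_arm([
  [-1,-40,0,0,0,0,-1],
  [-1,-45,0,0,0,2,-1],
  [-1,-45,0,0,0,2,-1],
  [-1,-45,0,0,0,2,-1],
  [-1,-45,0,0,0,2,-1],
])

```text
clock: 8.15
tcp_pos: [0.5553, -0.219, 0.1132]
orientation: [-0.001, 0.652, 0.759, -0.0]
wrist_force: [0.4, 0.7, -1.5]
finger_gap: 0.0353
grip_force: 40.8
```

Call:
step_arm([
  [-1,-45,0,0,0,2,-1],
  [-1,-45,0,0,0,2.5,-1],
  [-0.5,-30.5,-20,0,0,0,-1],
  [0,0,-20,0,0,0,-1],
  [0,0,-10,0,0,0,-1],
])

```text
clock: 8.65
tcp_pos: [0.5517, -0.3382, 0.061]
orientation: [-0.003, 0.623, 0.782, 0.0]
wrist_force: [0.4, 0.6, -1.9]
finger_gap: 0.0357
grip_force: 40.8
```

Call:
step_arm([
  [0,0,0,0,0,0,-1],
  [0,0,0,0,0,0,-1],
])

```text
clock: 8.85
tcp_pos: [0.5539, -0.3372, 0.0647]
orientation: [-0.001, 0.622, 0.783, 0.0]
wrist_force: [-0.2, 0.1, -0.5]
finger_gap: 0.0354
grip_force: 40.8
```

Run:
```python
from workcell import *
import cv2,numpy as np
d=read_camera("scene"); np.savez("scene3.npz",**d)
cv2.imwrite("pics/sc3.png",cv2.resize(d["image"][190:320,250:370,::-1],None,fx=4,fy=4,interpolation=cv2.INTER_CUBIC))
s=get_state();print(s["tcp_pos"],s["orientation"],s["finger_gap"],s["grip_force"])
```

```text
[ 0.55446479 -0.33762171  0.06556422] [1.30445378e-04 6.21540023e-01 7.83382398e-01 3.57670955e-05] 0.03524686235251395 40.776883363723755
```

View pics/sc3.png

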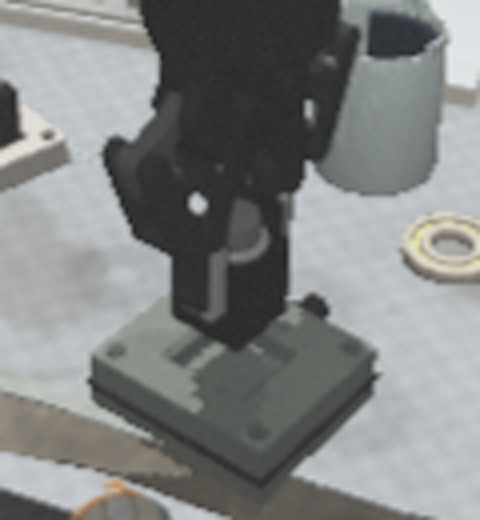

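Call:
step_arm([
  [0,-0.8,-8,0,0,0,-1],
  [0,0,-8,0,0,0,-1],
  [0,0,-2,0,0,0,-1],
  [0,0,0,0,0,0,-1],
  [0,0,0,0,0,0,-1],
])

```text
clock: 9.4
tcp_pos: [0.5541, -0.3392, 0.0472]
orientation: [0.0, 0.622, 0.783, 0.0]
wrist_force: [-0.5, 0.4, -1.1]
finger_gap: 0.0351
grip_force: 40.8
```

Call:
step_arm([
  [0,0,-1,0,0,0,-1],
  [0,0,-1,0,0,0,-1],
  [0,0,0,0,0,0,-1],
])

```text
clock: 9.7
tcp_pos: [0.554, -0.3392, 0.0451]
orientation: [0.0, 0.622, 0.783, 0.0]
wrist_force: [0.3, -1.2, -1.4]
finger_gap: 0.0354
grip_force: 40.8
```

Call:
step_arm([
  [0,0,-1,0,0,0,-1],
  [0,0,-1,0,0,0,-1],
  [0,0,0,0,0,0,-1],
])

```text
clock: 10.0
tcp_pos: [0.5539, -0.3391, 0.0429]
orientation: [-0.0, 0.622, 0.783, 0.0]
wrist_force: [-0.1, -0.1, -1.4]
finger_gap: 0.0353
grip_force: 40.8
```

Entering freely. Continuing down.

Call:
step_arm([
  [0,0,-1,0,0,0,-1],
  [0,0,-1,0,0,0,-1],
  [0,0,0,0,0,0,-1],
])

```text
clock: 10.3
tcp_pos: [0.5539, -0.3391, 0.0409]
orientation: [-0.0, 0.622, 0.783, 0.0]
wrist_force: [0.0, -0.3, -1.2]
finger_gap: 0.0354
grip_force: 40.8
```

Call:
step_arm([
  [0,0,-1,0,0,0,-1],
  [0,0,-1,0,0,0,-1],
  [0,0,0,0,0,0,-1],
])

```text
clock: 10.6
tcp_pos: [0.5539, -0.3391, 0.0389]
orientation: [-0.0, 0.622, 0.783, 0.0]
wrist_force: [1.0, -1.2, -1.7]
finger_gap: 0.0352
grip_force: 40.8
```

Call:
step_arm([
  [0,0,-1,0,0,0,-1],
  [0,0,-1,0,0,0,-1],
  [0,0,0,0,0,0,-1],
])

```text
clock: 10.9
tcp_pos: [0.5539, -0.3391, 0.0369]
orientation: [-0.0, 0.622, 0.783, 0.0]
wrist_force: [-0.1, 0.3, -1.7]
finger_gap: 0.0356
grip_force: 40.8
```

Call:
step_arm([
  [0,0,-1,0,0,0,-1],
  [0,0,-1,0,0,0,-1],
  [0,0,0,0,0,0,-1],
])

```text
clock: 11.2
tcp_pos: [0.554, -0.3391, 0.0349]
orientation: [-0.0, 0.622, 0.783, 0.0]
wrist_force: [-0.1, -0.1, -1.5]
finger_gap: 0.0352
grip_force: 40.8
```

Call:
step_arm([
  [0,0,-0.8,0,0,0,-1],
  [0,0,0,0,0,0,-1],
])

```text
clock: 11.4
tcp_pos: [0.554, -0.3392, 0.0342]
orientation: [-0.0, 0.622, 0.783, 0.0]
wrist_force: [-0.2, -1.2, -1.4]
finger_gap: 0.0352
grip_force: 40.8
```

Call:
step_arm([
  [0,0,-0.6,0,0,0,-1],
  [0,0,0,0,0,0,-1],
])

```text
clock: 11.6
tcp_pos: [0.5541, -0.3392, 0.034]
orientation: [0.0, 0.622, 0.783, 0.0]
wrist_force: [-0.4, 1.1, 1.4]
finger_gap: 0.0355
grip_force: 41.0
```

Call:
step_arm([
  [0,0,-0.4,0,0,0,-1],
  [0,0,0,0,0,0,-1],
])

```text
clock: 11.8
tcp_pos: [0.5541, -0.3392, 0.034]
orientation: [0.0, 0.622, 0.783, 0.0]
wrist_force: [-2.2, 1.6, 5.1]
finger_gap: 0.0353
grip_force: 41.5
```

It's seated on the floor at TCP z 0.034, as predicted. Releasing and backing off.

Call:
step_arm([
  [0,0,0.3,0,0,0,0.2],
  [0,0,0,0,0,0,0.5],
  [0,0,0,0,0,0,1],
  [0,0,0,0,0,0,1],
  [0,0,0,0,0,0,1],
])

```text
clock: 12.3
tcp_pos: [0.554, -0.3392, 0.0334]
orientation: [-0.0, 0.622, 0.783, 0.0]
wrist_force: [0.0, -0.8, 0.1]
finger_gap: 0.0854
grip_force: 0.0
```

Call:
step_arm([
  [0,0,0,0,0,0,1],
  [0,0,10,0,0,0,1],
  [0,0,25,0,0,0,1],
  [0,0,40,0,0,0,1],
  [0,0,40,0,0,0,1],
])

```text
clock: 12.8
tcp_pos: [0.5536, -0.3388, 0.15]
orientation: [-0.0, 0.622, 0.783, 0.0]
wrist_force: [0.9, -1.0, 0.8]
finger_gap: 0.0854
grip_force: 0.0
```

Call:
step_arm([
  [-40,20,20,0,0,0,1],
  [-40,20,0,0,0,0,1],
  [-40,20,0,0,0,0,1],
  [-30,20,0,0,0,0,1],
  [0,0,0,0,0,0,1],
])

```text
clock: 13.3
tcp_pos: [0.3999, -0.2558, 0.1691]
orientation: [-0.002, 0.622, 0.783, 0.0]
wrist_force: [-0.1, -0.3, -0.3]
finger_gap: 0.0856
grip_force: 0.0
```

Run:
```python
from workcell import *
from h import *
d=read_camera("top"); 
cv2.imwrite("pics/top4.png",cv2.resize(d["image"][190:290,140:420,::-1],None,fx=2.8,fy=2.8,interpolation=cv2.INTER_CUBIC))
T,K=d["world_from_camera"],d["K"];v,u=np.mgrid[:420,:560]; z=d["z_map"]
P=np.stack([(u-K[0,2])/K[0,0]*z,(v-K[1,2])/K[1,1]*z,z],-1)@T[:3,:3].T+T[:3,3]
for lo,hi in((.050,.062),(.064,.08)):
    q=P[215:285,335:410].reshape(-1,3); q=q[(q[:,2]>lo)&(q[:,2]<hi)]
    print(len(q),np.median(q,0).round(4),cv2.minAreaRect((q[:,:2]*1000).astype(np.float32)))
print(get_state()["tcp_pos"])
```

```text
292 [ 0.5498 -0.3342  0.058 ] ((554.017333984375, -338.9533386230469), (36.16780471801758, 36.47285842895508), 13.609999656677246)
167 [ 0.5534 -0.3385  0.0714] ((554.3267211914062, -338.8955078125), (22.139291763305664, 23.574115753173828), 2.2833685874938965)
[ 0.40247126 -0.25791503  0.16963289]
```

View pics/top4.png

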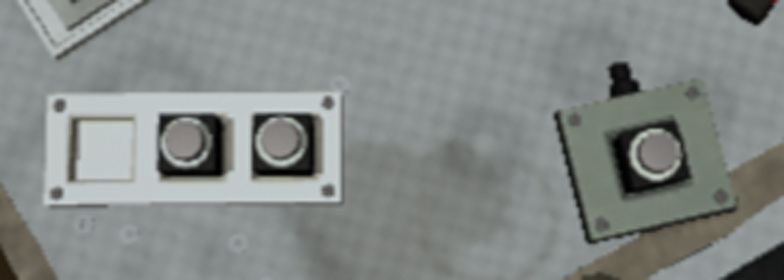

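The picture shows the switch seated in the socket at crop (652,157). Its housing top is at 58 mm and its button at 72 mm, centred to within 1 mm. The two soft switches stand untouched at (188,143) and (282,143).

```bash
python3 -c "
from workcell import *
print(hand_in())"
```

```text
the job is handed in; nothing more can be done
None
```

I found the switch that snaps on the first press and seated it upright and fully home in the terminal box socket. The two soft switches stayed in the block, and I handed the job in at about 13 s; no verdict was returned.

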